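# Lay the standing ice pack down in its drip tray

## Robot

A 6-joint arm with a two-finger parallel gripper is mounted at the origin on a cart in front of the work surface, level with it; the furniture and walls round the work are solid. World frame = base frame: x ahead of the robot, y to its left, z up, the work surface at z = 0. Lengths are in m, angles in degrees, forces in N, time in s.
With the tool pointing down it reaches from about 0.25 to 0.775 m from the base axis. Payload 4 kg.
Tool frame: the origin (TCP) lies midway between the tips of the shut fingers; the grasp point (between the pads) lies 19 mm behind it; z points along the fingers, y is the direction in which the jaws open and shut (so a half turn about z gives the same grasp; the last joint's range is limited). The gripper opens to 94 mm and grips with 3 to 60 N. Pads are 16 mm wide; open, the fingers measure 119 mm over their backs; the gripper's body (75 mm by 177 mm) begins 78 mm behind the grasp point.
Start: joints at [-75.12, 4.996, 78.535, -0, 96.463, -5.907], TCP at [0.195, -0.514, 0.206] pointing down, gripper open.
Joint ranges: [-177.83, 177.83], [-43.37, 116.18], [15.69, 146.23], [-61.86, 241.86], [9.47, 152.12], [-147.06, 147.06]. Speed limits (degrees/s): [159.86, 159.86, 180, 180, 180, 180].

## Interface

Orientations are given as [roll, pitch, yaw] about the fixed x, y, z axes, in that order (R = Rz(yaw) Ry(pitch) Rx(roll)).
In Python, from station import manip, kin, readout, viewer, spotter gives the robot as it stands. Calls block until the motion is done:
- manip.movep(position, orientation): joint-space move of the TCP to a pose.
- manip.line_to(position, rot=None, rate=0.15, contact_N=None): straight line of the TCP; rot=None keeps the orientation; rate is the mean speed in m/s. With contact_N (N) it stops when the force on the tool has changed by that much, and returns True; else False.
- manip.move_j(angles): joint-space move.
- manip.set_gripper(opening): finger opening in m; the grip force is fixed at half the most; returns when the fingers have stopped.
- manip.dwell(seconds).
- kin.inverse_kinematics(position, orientation): joint angles nearest the present ones, or None.
- readout.get_state(): the state.
- viewer.snapshot(name): name is "side" or "top"; returns the picture (480x640x3 uint8, blue, green, red); there is no depth.
- viewer.camera_info(name): a dict with "fx", "fy", "cx", "cy" (pixels), "R" (3x3) and "t" (3): a world point X has camera coordinates R X + t. Camera axes: x right, y down, z forward; pixel columns grow to the right and rows downward; lengths in m; the calibration is good to about 2 mm. A picture is of the moment at which its call begins. camera_info takes no time and is no camera call.
A pose or a line that the arm cannot do raises manip.MotionError and nothing moves.
- manip.sign_off(): hands the job in, once; it reports no verdict.
Trained networks look in the newest picture that a camera, given by its name, has taken for a name from the list of things; names that differ only in an ending like _2 or _b are one class to them, and where a whole thing is asked for, a point or a joint stands for the part that bears it (a point fixed in the world has none). Each returns a list of dicts, best first, with "score" (0 to 1); they miss things now and then, are a little off and sometimes report something else, mostly with a low value. They report only what shows in the picture. A call takes as long as a camera call. They do not tell look-alikes from the thing itself.
- spotter.recognise(camera, target): "location" ([column, row] in pixels, amid what is visible of it).
- spotter.tip_of(camera, target): "location" ([column, row] in pixels: a listed point, or the origin of a listed thing).
The state is a dict: "time_s": time; "joint_positions": joint angles; "joint_velocities": joint speeds; "tau": joint torques, N m; "eef_pos": TCP position; "tcp_rot": TCP orientation; "ft_force": force on the tool from outside, world axes, zero at the start; "torque": the same for the moment, N m; "opening": finger opening in m.
Only numpy, scipy, OpenCV 4.12 (cv2) and the standard library are available. Lean on these libraries where they do the work, as an engineer would, in place of code of your own. Each camera call takes 0.05 s, during which the arm holds its last target. There are 200 camera calls.

## Task

One of the two ice packs has been left standing on end in its white drip tray, under the front edge of the low wire shelf. The shelf blocks a reach from straight above, so come in at a slant: tip that pack over backwards, away from the robot, without lifting it, so that it lies flat in its tray; then push it back along the tray until its far end is up against the tray's low back wall (the little cap passes over it), lying straight like its neighbour. Leave the pack that already lies flat where it is, and touch nothing at the end.

Things in the scene. Friction and masses are not known exactly. Their poses are not given: they have to be found in the camera images.
- pack_up_centre (a point): Centre of the ice pack standing on end: rigid pale blue slab 94 mm wide (x), 169 long (y), 32 thick (z), about 0.33 kg; the top 9 mm is a small blue cap off to one side. y points to the end without cap (now down), z out of the broad face toward the robot; once tipped over rightly z points up. Its centre is now 87 mm above the desk. Leaned about 11 degrees it falls over by itself.
- pack_flat_centre (a point): Centre of the second, identical ice pack, already lying flat in the other tray, cap end near the back wall; axes as for the first pack (z up, y toward the robot). It must stay where it is.
- tray_a: Fixed white drip tray under the standing pack, 281 mm long (x) by 128 wide (y); left or right one. Origin: on the desk, on its middle line, 145 mm behind its front edge; x points to its back wall, away from the robot; z up. Floor 3 mm above the desk; front wall 8 mm high, sides 12 (120 between them), back 10.
- tray_a_back (a point): Middle of the foot of the inner face of that tray's back wall, on the tray floor (132 mm behind the tray's origin); axes as the tray's. A pack fully home has its slab against the wall and its cap sticking out over it; its centre is then 76 mm in front of this point and 16 mm above it.
- tray_b: The identical fixed tray under the flat pack, parallel to the first and 136 mm beside it; origin and axes as for the first.
- wire_shelf: Fixed steel wire shelf over both trays. Origin on the desk midway between the trays' origins; x to the back, z up. Deck of 5 mm wires along y, 27 mm apart, 330 mm long, 270 mm above the desk, from x = -100 to +145 mm. Side legs at y = +-165 mm, x = +15 and +135 mm: the front is open below the deck. Tape roll and ink pad fixed on its rear half.
- shelf_front (a point): Middle of the deck's front wire, 270 mm above the desk; axes as the shelf's. The standing pack's near face is 3 to 27 mm behind this wire, under the deck.
Things that resemble listed ones, but are neither listed nor needed, are in the scene too. Leave any yellow look-alike of the part that bears pack_up_centre alone.

How it is judged:
By the outcome, as a careful person would: the job done as asked, in the order asked, and still so for the second after the job is handed in, with the robot touching nothing.
It also fails if it takes over 40 s, if anything falls off the work surface, if the arm or the gripper's body presses on something with over 40 N, if the wrist force passes 120 N, or if a joint passes its speed limit or range.

## Working session

There is one attempt and no reset: what is moved stays moved. The work goes in short steps, each a Python script; the robot and the scene stay as the last script left them, time stands still between calls to the robot, and variables do not carry over. Pictures are saved under pics/ and viewed, about 8 in all and at most 12, crops included, and the job is handed in when it is done.

```bash
mkdir -p pics; ls; python3 - <<'E'
from station import manip, kin, readout, viewer, spotter
import cv2,numpy as np
a=viewer.snapshot("side");b=viewer.snapshot("top")
cv2.imwrite("pics/side0.png",a);cv2.imwrite("pics/top0.png",b)
for c in("side","top"):
    i=viewer.camera_info(c);R=np.array(i["R"]);print(c,i["fx"],i["cx"],i["cy"],"cam pos",-R.T@np.array(i["t"]),R[2])
    for n in("pack_up_centre","pack_flat_centre","tray_a","tray_a_back","wire_shelf","shelf_front"):
        print(n,[(np.round(d["location"],1).tolist(),round(d["score"],2)) for d in spotter.tip_of(c,n)])
print(readout.get_state()["time_s"])
E
```

```text
pics
side 452.3386995083158 323.3147759381877 243.6654576045552 cam pos [ 0.50838393 -0.89023113  0.6454823 ] [ 0.12517831  0.85287355 -0.50688964]
pack_up_centre [([283.7, 300.9], 0.83), ([228.0, 369.0], 0.64)]
pack_flat_centre [([339.5, 285.6], 0.92)]
tray_a [([314.5, 291.6], 0.85), ([320.8, 330.3], 0.8)]
tray_a_back [([379.7, 322.9], 0.69)]
wire_shelf []
shelf_front [([266.5, 203.3], 0.71)]
top 440.4017398398095 311.8883562540783 243.74739535061204 cam pos [ 0.42827601 -0.07035821  1.01782738] [ 0.20080786 -0.08596722 -0.97585134]
pack_up_centre [([330.0, 283.0], 0.71), ([425.0, 297.1], 0.6)]
pack_flat_centre [([256.6, 250.7], 0.63), ([303.8, 294.1], 0.18)]
tray_a [([320.1, 258.6], 0.64)]
tray_a_back []
wire_shelf []
shelf_front [([301.8, 291.4], 0.64)]
0.7
```

View pics/side0.png

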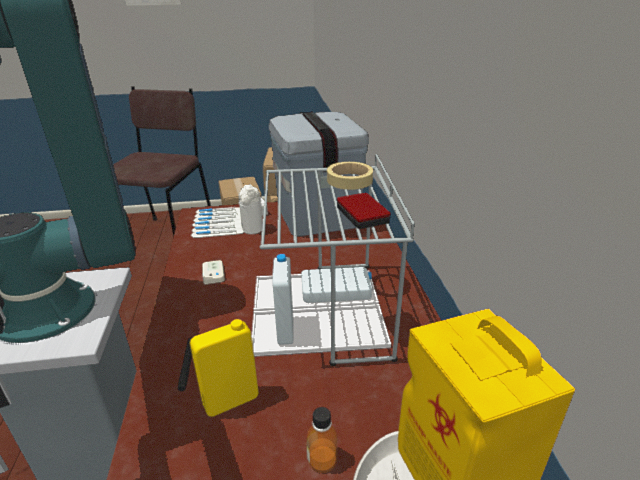

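View pics/top0.png

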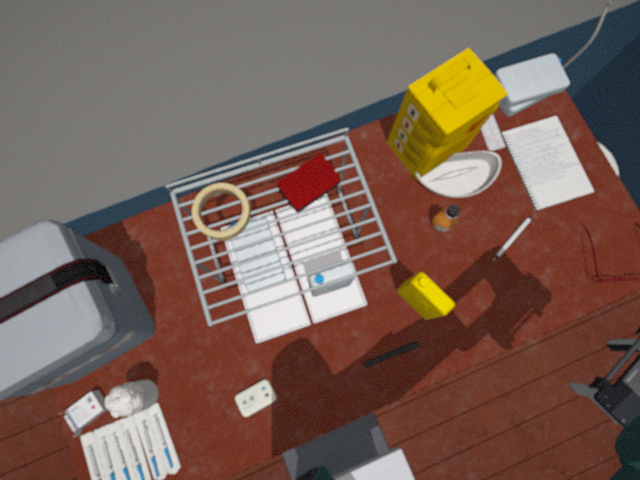

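The side view shows the standing pack at (283,300) in the near (right-hand) tray. The flat pack is at (338,285), the yellow look-alike at (226,368), and the shelf's front wire runs from (262,247) to (267,170). In the top view, the pack top with its cap is at (325,275), the tray fronts run (256,341)-(311,322)-(366,303), and the front wire runs (210,322)-(395,262).

```bash
cat > h.py <<'E'
from station import manip, kin, readout, viewer, spotter
import cv2,numpy as np
np.set_printoptions(precision=4,suppress=True)
C={c:viewer.camera_info(c) for c in("side","top")}
def ray(c,p):
    i=C[c];R=np.array(i["R"]);d=R.T@np.array([(p[0]-i["cx"])/i["fx"],(p[1]-i["cy"])/i["fy"],1]);return -R.T@np.array(i["t"]),d/np.linalg.norm(d)
def onz(c,p,z):
    o,d=ray(c,p);return o+d*(z-o[2])/d[2]
def tri(a,b):
    o,d=ray("side",a);q,e=ray("top",b);s=np.linalg.lstsq(np.c_[d,-e],q-o,rcond=None)[0]
    A,B=o+d*s[0],q+e*s[1];return (A+B)/2,np.linalg.norm(A-B)
def proj(c,X):
    i=C[c];v=np.array(i["R"])@X+np.array(i["t"]);return np.array([i["fx"]*v[0]/v[2]+i["cx"],i["fy"]*v[1]/v[2]+i["cy"]])
E
python3 - <<'E'
from h import *
print("up",tri((283.7,300.9),(330,283)));print("flat",tri((339.5,285.6),(256.6,250.7)))
print("flat z.019",onz("side",(339.5,285.6),.019),onz("top",(256.6,250.7),.019))
print("front",tri((266.5,203.3),(301.8,291.4)),onz("top",(301.8,291.4),.27))
print("wire ends",onz("top",(210,322),.27),onz("top",(395,262),.27),onz("side",(263,246),.27),onz("side",(267,170),.27))
print("trayfront",[onz("top",p,.008)for p in((256,341),(311,322),(366,303))])
print("aback",onz("side",(379.7,322.9),.003))
print("cap",tri((282,258),(320,279)))
for n,(x0,y0,x1,y1) in dict(top=(200,170,400,350),side=(230,150,430,370)).items():
    im=viewer.snapshot(n)[y0:y1,x0:x1]; s=3.6 if n=="top" else 2.7
    cv2.imwrite(f"pics/{n}_z.png",cv2.resize(im,None,fx=s,fy=s,interpolation=cv2.INTER_CUBIC))
E
```

```text
up (array([ 0.5304, -0.1548,  0.0814]), np.float64(0.007299194013087916))
flat (array([ 0.6703, -0.034 ,  0.0177]), np.float64(0.0027772002921198566))
flat z.019 [ 0.6714 -0.0354  0.019 ] [ 0.6686 -0.034   0.019 ]
front (array([ 0.5142, -0.088 ,  0.2698]), np.float64(0.003314205551760429)) [ 0.5125 -0.0881  0.27  ]
wire ends [0.5252 0.0731 0.27  ] [ 0.4965 -0.2556  0.27  ] [ 0.5032 -0.2497  0.27  ] [0.5245 0.089  0.27  ]
trayfront [array([0.4795, 0.043 , 0.008 ]), array([ 0.47  , -0.0867,  0.008 ]), array([ 0.4604, -0.2189,  0.008 ])]
aback [ 0.7363 -0.1624  0.003 ]
cap (array([ 0.5347, -0.1321,  0.1698]), np.float64(0.00494153855684998))
```

View pics/top_z.png

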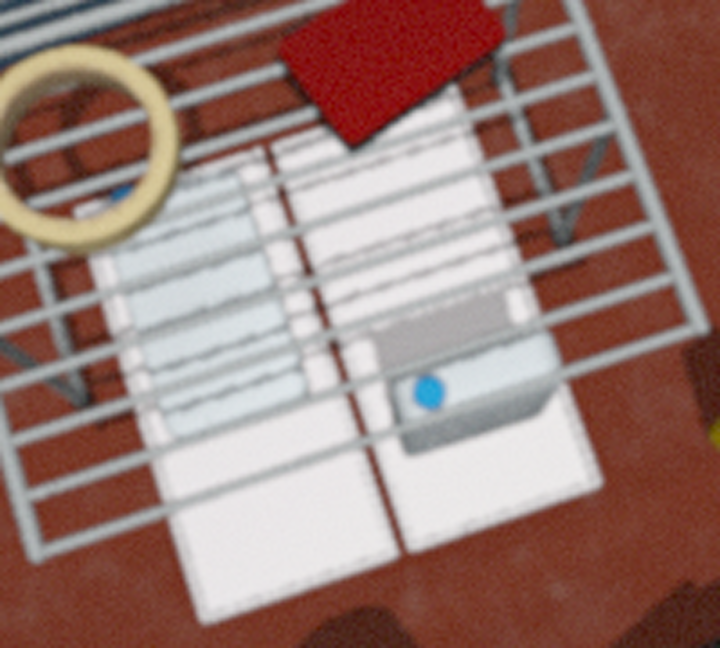

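View pics/side_z.png

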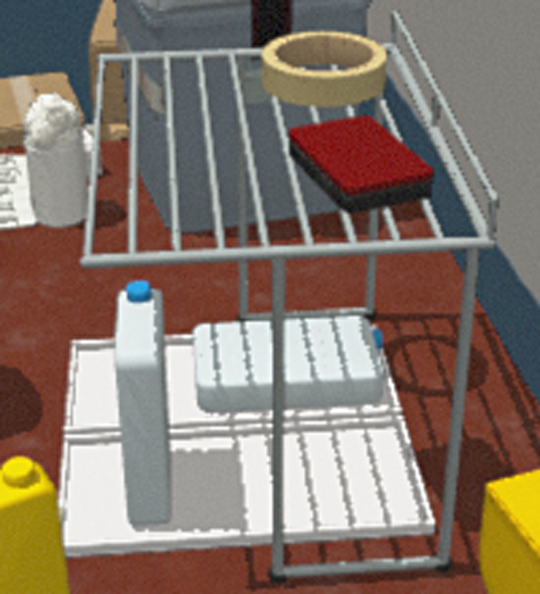

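Zoomed views: tray_a's front corners are at top px (313.3,323.3) and (367.2,305.3). The pack's near bottom edge runs (313.3,295.8)-(351.4,283.9), and its cap is at the left, as on the neighbour. Next I refine the geometry and check the IK.

```bash
python3 - <<'E'
from h import *
P=[onz("top",p,z) for p,z in(((313.3,323.3),.008),((367.2,305.3),.008),((276.4,210.3),.011),((326.4,194.4),.011),((256.9,343.1),.008),((310.6,324.2),.008),((272.8,211.7),.011))]
# model: tray_a corners local (x:-.145/.136, y:+-.064), tray_b centre +.136 in y
L=np.array([(-.145,.064),(-.145,-.064),(.136,.064),(.136,-.064),(-.145,.2),(-.145,.072),(.136,.072)])
W=np.array(P)[:,:2]
S=[ (lambda z:tuple(z))((x/2.7+230,y/2.7+150)) for x,y in((62,550),(433,532),(68,340))]
W=np.r_[W,[onz("side",p,z)[:2] for p,z in zip(S,(0,0,.008))]];L=np.r_[L,[(-.145,-.064),(.136,-.064),(-.145,.2)]]
from scipy.spatial.transform import Rotation as Ro
from scipy.optimize import least_squares
def f(q):
    c,s=np.cos(q[2]),np.sin(q[2]);return (L@np.array([[c,s],[-s,c]])+q[:2]-W)
q=least_squares(lambda q:f(q).ravel(),[.6,-.16,0],loss="soft_l1",f_scale=.004).x
print("tray_a",q[:2],np.degrees(q[2]));print(f(q))
c,s=np.cos(q[2]),np.sin(q[2]);ex=np.array([c,s]);ey=np.array([-s,c])
loc=lambda X:(np.array(X)[:2]-q[:2])@np.c_[ex,ey]
for n,X in dict(nearL=onz("top",(313.3,295.8),.004),nearR=onz("top",(351.4,283.9),.004),sideN=onz("side",(278.1,343.3),.004),sideF=onz("side",(292.2,343.3),.004),wireL=onz("top",(210,322),.27),wireR=onz("top",(395,262),.27),wireRs=onz("side",(263,246),.27),wireLs=onz("side",(267,170),.27),flat=onz("side",(339.5,285.6),.019),flatt=onz("top",(256.6,250.7),.019)).items(): print(n,loc(X))
np.save("tray.npy",q)
yaw=np.degrees(q[2])
def W3(x,y,z): return [*(q[:2]+ex*x+ey*y),z]
for a in(20,30,40,50):
  for r,p in((180,-(90-a)),(0,90+a)):
    for g in((-.2,0,.14),(-.04,0,.14),(-.2,0,.06),(-.03,0,.02)):
      j=kin.inverse_kinematics(W3(*g),[r,p,yaw if r==180 else yaw]);print(a,r,g,None if j is None else np.round(j))
E
```

```text
tray_a [ 0.605  -0.1644] -4.164855741184786
[[-0.0003  0.0003]
 [ 0.0012  0.0016]
 [ 0.0016  0.0026]
 [ 0.0023  0.0005]
 [ 0.0005  0.0028]
 [-0.0003  0.0019]
 [ 0.0021  0.0014]
 [-0.0085 -0.0085]
 [-0.0036 -0.0036]
 [-0.0001 -0.0083]]
nearL [-0.0856  0.0435]
nearR [-0.088  -0.0488]
sideN [-0.0871 -0.0337]
sideF [-0.0584 -0.0362]
wireL [-0.0969  0.2311]
wireR [-0.1016 -0.0988]
wireRs [-0.0954 -0.0924]
wireLs [-0.0987  0.2469]
flat [0.0569 0.1335]
flatt [0.0539 0.1346]
20 180 (-0.2, 0, 0.14) None
20 180 (-0.04, 0, 0.14) [-42. -16. 134.  95.  35. -20.]
20 180 (-0.2, 0, 0.06) None
20 180 (-0.03, 0, 0.02) [-41.   7. 136. 125.  43. -58.]
20 0 (-0.2, 0, 0.14) None
20 0 (-0.04, 0, 0.14) None
20 0 (-0.2, 0, 0.06) None
20 0 (-0.03, 0, 0.02) [-41.   7. 136. 125.  43. 122.]
30 180 (-0.2, 0, 0.14) None
30 180 (-0.04, 0, 0.14) [-39. -19. 128.  65.  33.  10.]
30 180 (-0.2, 0, 0.06) None
30 180 (-0.03, 0, 0.02) [-38.  -1. 132. 102.  29. -32.]
30 0 (-0.2, 0, 0.14) None
30 0 (-0.04, 0, 0.14) None
30 0 (-0.2, 0, 0.06) None
30 0 (-0.03, 0, 0.02) None
40 180 (-0.2, 0, 0.14) None
40 180 (-0.04, 0, 0.14) [-35. -18. 121.  40.  38.  35.]
40 180 (-0.2, 0, 0.06) [-61. -39. 143.  51.  56.  11.]
40 180 (-0.03, 0, 0.02) [-35.  -4. 127.  65.  25.   7.]
40 0 (-0.2, 0, 0.14) None
40 0 (-0.04, 0, 0.14) [ -35.  -18.  121.   40.   38. -145.]
40 0 (-0.2, 0, 0.06) None
40 0 (-0.03, 0, 0.02) None
50 180 (-0.2, 0, 0.14) [-51. -39. 128.  31.  65.  36.]
50 180 (-0.04, 0, 0.14) [-32. -14. 114.  24.  47.  51.]
50 180 (-0.2, 0, 0.06) [-51. -34. 135.  35.  55.  29.]
50 180 (-0.03, 0, 0.02) [-31.  -4. 120.  34.  31.  39.]
50 0 (-0.2, 0, 0.14) [ -51.  -39.  128.   31.   65. -144.]
50 0 (-0.04, 0, 0.14) [ -32.  -14.  114.   24.   47. -129.]
50 0 (-0.2, 0, 0.06) None
50 0 (-0.03, 0, 0.02) [ -31.   -4.  120.   34.   31. -141.]
```

```bash
cat >> h.py <<'E'
q=np.load("tray.npy");yaw=np.degrees(q[2]);c,s=np.cos(q[2]),np.sin(q[2]);ex=np.array([c,s]);ey=np.array([-s,c])
def W3(x,y,z): return [*(q[:2]+ex*x+ey*y),z]
loc=lambda X:(np.array(X)[:2]-q[:2])@np.c_[ex,ey]
def O(a): return [180,-(90-a),yaw]
E
python3 - <<'E'
from h import *
print("yellow",tri((238,325),(424,282)))
s0=readout.get_state()["eef_pos"];print(kin.inverse_kinematics([.25,-.42,.42],[180,0,yaw]))
for a in(40,45,50):
  for g in((-.2,0,.38),(-.15,0,.3),(-.14,0,.14),(-.05,0,.14),(-.15,0,.06),(-.12,0,.06),(-.1,0,.018),(-.015,0,.018)):
    j=kin.inverse_kinematics(W3(*g),O(a));print(a,g,None if j is None else np.round(j))
E
```

```text
yellow (array([ 0.4506, -0.3161,  0.1663]), np.float64(0.004706393721613065))
[-65.887    0.5725  58.6709  -0.     120.7566  28.2778]
40 (-0.2, 0, 0.38) None
40 (-0.15, 0, 0.3) [-50. -40. 115.  36.  69.  42.]
40 (-0.14, 0, 0.14) [-48. -34. 131.  43.  51.  28.]
40 (-0.05, 0, 0.14) [-36. -19. 122.  40.  39.  35.]
40 (-0.15, 0, 0.06) [-50. -28. 138.  52.  44.  14.]
40 (-0.12, 0, 0.06) [-45. -23. 135.  53.  39.  15.]
40 (-0.1, 0, 0.018) [-42. -14. 135.  63.  32.   4.]
40 (-0.015, 0, 0.018) [-33.  -2. 125.  65.  24.   7.]
45 (-0.2, 0, 0.38) [-56. -41. 104.  34.  86.  45.]
45 (-0.15, 0, 0.3) [-46. -36. 111.  30.  71.  47.]
45 (-0.14, 0, 0.14) [-45. -32. 127.  35.  53.  36.]
45 (-0.05, 0, 0.14) [-34. -18. 119.  32.  43.  43.]
45 (-0.15, 0, 0.06) [-46. -27. 134.  42.  45.  25.]
45 (-0.12, 0, 0.06) [-42. -22. 131.  42.  40.  27.]
45 (-0.1, 0, 0.018) [-39. -14. 132.  49.  33.  19.]
45 (-0.015, 0, 0.018) [-32.  -2. 122.  47.  26.  26.]
50 (-0.2, 0, 0.38) [-51. -37. 100.  28.  88.  50.]
50 (-0.15, 0, 0.3) [-43. -33. 107.  25.  74.  51.]
50 (-0.14, 0, 0.14) [-42. -29. 123.  28.  56.  43.]
50 (-0.05, 0, 0.14) [-33. -16. 115.  25.  48.  50.]
50 (-0.15, 0, 0.06) [-43. -25. 131.  34.  47.  34.]
50 (-0.12, 0, 0.06) [-39. -21. 128.  33.  43.  37.]
50 (-0.1, 0, 0.018) [-37. -13. 128.  37.  35.  32.]
50 (-0.015, 0, 0.018) [-30.  -1. 118.  34.  31.  40.]
```

```bash
python3 - <<'E'
from h import *
p=readout.get_state()["eef_pos"]
manip.line_to([p[0],p[1],.36],rate=.25)
manip.movep(W3(-.2,0,.38),O(45))
manip.set_gripper(.05)
manip.line_to(W3(-.14,0,.30),rate=.25)
manip.line_to(W3(-.14,0,.138),rate=.2)
s=readout.get_state();print(s["time_s"],s["ft_force"],loc(s["eef_pos"]),s["opening"])
t=viewer.snapshot("side");cv2.imwrite("pics/side1.png",cv2.resize(t[130:390,150:450],None,fx=2.3,fy=2.3))
E
```

```text
5.4333 [-0.0055 -0.09    0.3241] [-0.1392 -0.001 ] 0.04956801452633852
```

View pics/side1.png

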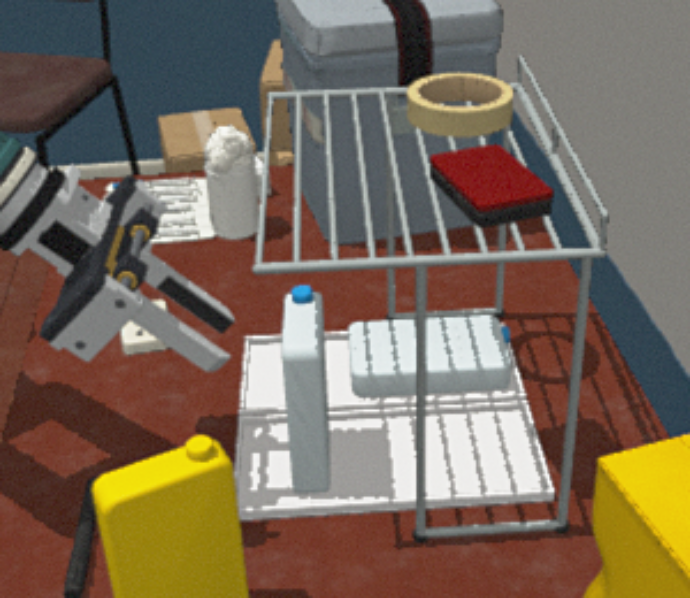

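The fingers, spread along y, sit in front of the pack's upper part and clear of the shelf (tips at about (225,340) in the crop). Next is the push to tip it.

```bash
python3 - <<'E'
from h import *
h=manip.line_to(W3(-.07,0,.138),rate=.03,contact_N=1.0)
s=readout.get_state();x=loc(s["eef_pos"])[0];print(h,x,s["ft_force"],s["time_s"])
if h or x>-.075:
    manip.line_to(W3(x+.036,0,.138),rate=.05,contact_N=15)
    s=readout.get_state();print(loc(s["eef_pos"]),s["ft_force"],s["time_s"])
    manip.dwell(.6)
t=viewer.snapshot("side");cv2.imwrite("pics/side2.png",cv2.resize(t[130:390,150:450],None,fx=2.3,fy=2.3))
E
```

```text
False -0.07006540294783394 [-1.3882  0.5869 -0.4885] 7.9667
[-0.0342  0.0001] [ 0.8805  0.508  -0.1567] 8.8333
```

View pics/side2.png

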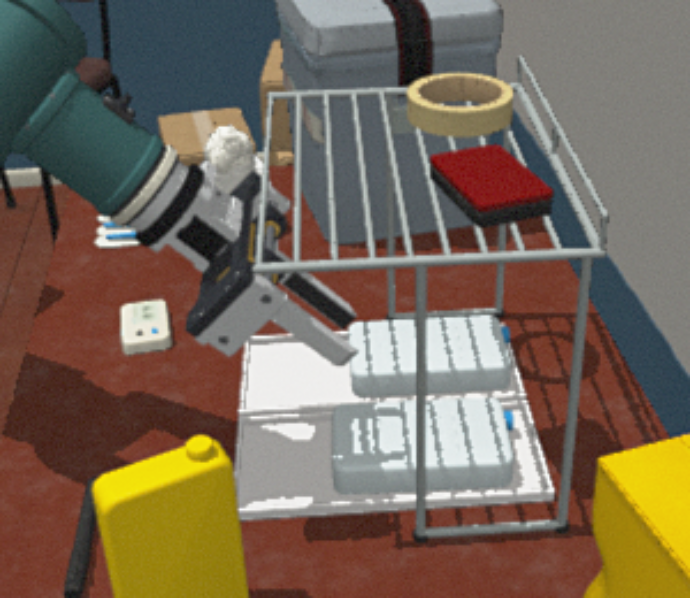

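The pack now lies flat in its tray, cap to the back left. Its near end is at about (333,450) in the crop, a little short of home. I'll back off, go low and push it home.

```bash
python3 - <<'E'
from h import *
manip.line_to(W3(-.13,0,.138),rate=.15)
manip.line_to(W3(-.11,-.001,.019),rate=.12)
manip.dwell(.2)
s=readout.get_state();print(s["time_s"],s["ft_force"])
h=manip.line_to(W3(-.06,-.001,.019),rate=.05,contact_N=6);s=readout.get_state();print(h,loc(s["eef_pos"]),s["ft_force"])
for x in np.arange(-.056,-.014,.003):
    h=manip.line_to(W3(x,-.001,.019),rate=.02,contact_N=8)
    s=readout.get_state();print(h,loc(s["eef_pos"]),s["ft_force"],s["time_s"])
    if h or s["time_s"]>24: break
t=viewer.snapshot("side");cv2.imwrite("pics/side3.png",cv2.resize(t[230:370,220:420],None,fx=3.8,fy=3.8))
t=viewer.snapshot("top");cv2.imwrite("pics/top3.png",t)
E
```

```text
11.6333 [ 0.3207 -0.4205 -0.0587]
False [-0.0602 -0.0009] [-0.8611 -0.6608  0.2644]
False [-0.056 -0.001] [-1.0671 -0.6343  0.3582] 13.1333
False [-0.0529 -0.001 ] [-1.1186 -0.5113  0.518 ] 13.4333
False [-0.0499 -0.001 ] [ 0.2013 -0.0267 -0.3186] 13.7333
False [-0.0469 -0.001 ] [-0.113  -0.268  -0.4331] 14.0333
False [-0.0438 -0.001 ] [-0.295  -0.4     0.1688] 14.3333
False [-0.0408 -0.001 ] [-0.9211  0.4698 -0.6815] 14.6333
False [-0.0378 -0.001 ] [-1.067  -0.6738 -0.0762] 14.9333
False [-0.0348 -0.001 ] [ 0.8645  0.4467 -0.3366] 15.2333
False [-0.0322 -0.001 ] [-3.9811 -0.0268  1.3628] 15.5333
True [-0.0317 -0.0009] [-8.7064 -0.6547  5.4593] 15.7417
```

View pics/side3.png

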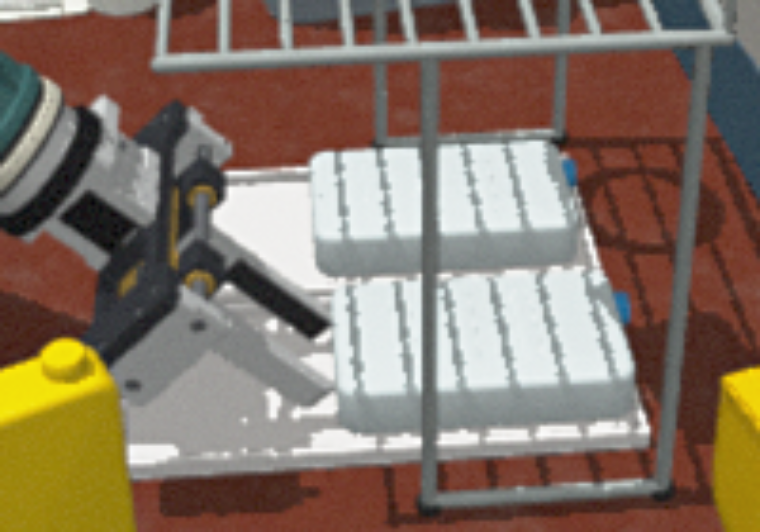

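The pack is against the back wall: contact came at 8.7 N, and the TCP position agrees with the home position. I'll press once more to square it up, retreat clear and check.

```bash
python3 - <<'E'
from h import *
h=manip.line_to(W3(-.024,-.001,.019),rate=.015,contact_N=8);s=readout.get_state();print(h,loc(s["eef_pos"]),s["ft_force"])
manip.line_to(W3(-.12,-.001,.03),rate=.12)
manip.line_to(W3(-.15,0,.25),rate=.2)
manip.movep(W3(-.2,0,.38),O(45))
p=readout.get_state()["joint_positions"]
manip.move_j([-75,*p[1:]])
manip.dwell(.3)
s=readout.get_state();print(s["time_s"],s["ft_force"])
t=viewer.snapshot("top");S=viewer.snapshot("side")
A=cv2.resize(t[180:350,210:380],None,fx=3.5,fy=3.5);B=cv2.resize(S[260:360,240:400],None,fx=3.5,fy=3.5)
cv2.imwrite("pics/top4.png",A);cv2.imwrite("pics/side4.png",B)
for cam in("side","top"):
    for n in("pack_up_centre","pack_flat_centre"):
        print(cam,n,[(np.round(loc(onz(cam,d["location"],.019)),4),round(d["score"],2)) for d in spotter.tip_of(cam,n)])
E
```

```text
True [-0.032  -0.0008] [-3.9305 -0.4183  3.4788]
19.7667 [ 0.1742  0.2685 -0.0534]
side pack_up_centre [(array([-0.181 , -0.1121]), 0.92), (array([ 0.0567, -0.0062]), 0.91)]
side pack_flat_centre [(array([0.0609, 0.14  ]), 0.57)]
top pack_up_centre [(array([-0.1686, -0.1952]), 0.94)]
top pack_flat_centre [(array([0.0518, 0.1348]), 0.81)]
```

View pics/top4.png

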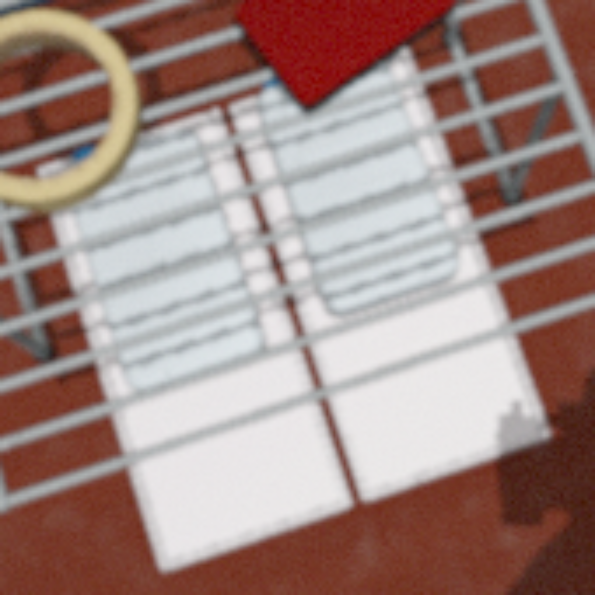

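View pics/side4.png

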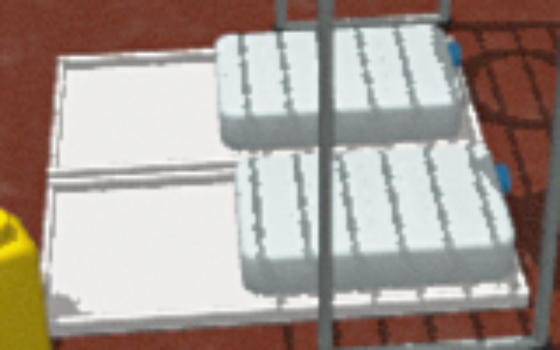

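Both packs lie parallel, and the moved one is as far home as its neighbour or slightly further: near edge to tray front is 191 px against 185 px. I'll do a quick numeric check of straightness from the pack edges.

```bash
python3 - <<'E'
from h import *
t=viewer.snapshot("top").astype(int)
m=((t[...,0]-t[...,2]>6)&(t[...,1]>130)).astype(np.uint8)
v,u=np.nonzero(m);X=np.array([loc(onz("top",(a,b),.035)) for a,b in zip(u,v)])
for n,y0 in(("a",0),("b",.136)):
    P=X[(abs(X[:,1]-y0)<.062)&(X[:,0]>-.06)&(X[:,0]<.12)];L=[];Rr=[]
    for x in np.arange(-.015,.075,.004):
        r=P[abs(P[:,0]-x)<.002]
        if len(r)>25: L.append((x,r[:,1].max()));Rr.append((x,r[:,1].min()))
    N=[]
    for y in np.arange(y0-.03,y0+.03,.004):
        r=P[abs(P[:,1]-y)<.002]; N.append((y,r[:,0].min()))
    for e,name in((L,"L"),(Rr,"R"),(N,"near")):
        e=np.array(e);k=np.polyfit(e[:,0],e[:,1],1);print(n,name,len(e),"deg %.1f med %.4f"%(np.degrees(np.arctan(k[0])),np.median(e[:,1])))
E
```

```text
a L 20 deg -0.3 med 0.0450
a R 20 deg 0.5 med -0.0436
a near 15 deg -1.1 med -0.0269
b L 21 deg 0.3 med 0.1808
b R 21 deg -0.6 med 0.0922
b near 15 deg -1.4 med -0.0338
```

Straight within about 1°, centred, and home. The arm is clear, so I'm handing in.

```bash
python3 -c "
from station import manip,readout
print(readout.get_state()['time_s']);manip.sign_off()"
```

```text
20.1167
the job is handed in; nothing more can be done
```

The standing pack now lies flat in its tray with its far end against the back wall, and I handed the job in at about 20 s. I tipped it over backwards with the spread fingertips coming in at a 45° slant under the shelf. Then I pushed it low from behind until it met the back wall and moved the arm clear.

**Seating:** the pushing force jumped to about 9 N where the pack should meet the wall. A second light press moved it no further. The near end is about 27 mm in front of the tray's origin, against an expected 28.5 mm.

**Straightness:** in the top picture its long edges are within about 0.5° of the tray and it is centred to about 1 mm. The near edge reads −1.1°, but the untouched pack reads −1.4° by the same measure, so I take that as measurement bias.

**Neighbour:** the flat pack reads 2–7 mm different from before, within the spotter's scatter. The arm never went near it.

**Checks that disagreed:**
- I did not feel the first touch when tipping, because the 1 N contact threshold never triggered; the tipping showed only in the picture.
- In the last top picture the spotter reported only the yellow look-alike for the moved pack. The side camera found the pack near its home position, about 6 mm off sideways.
- My hand-picked side-camera points were up to 12 mm off the tray fit, so I relied on the top camera for position.

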